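# Book out a packed parcel on the bench switches

## Task

Book out the parcel that has just been packed: first press the small round key down until it clicks, to count it, and let it come up; then press the big mushroom key, which is much stiffer, down until it clicks, to release the parcel. Leave the long bar key unpressed, and leave all three keys up when you are done.

Things in the scene. Friction and masses are not known exactly. Their poses are not given: they have to be found in the camera images.
- small_switch_top (a point): Small round key: flat black disc 36 mm across on a grey switch housing 84 x 84 mm, cover at z 34 mm, fixed to the bench. Point: centre of the key's top, sinks with it; z 52 mm at rest. Sinks 8 mm to a hard stop, clicks at 6 mm (no force drop felt), springs back. Light spring: 0.9 N to start, 2.5 N at the click, 3 N fully down.
- mushroom_switch_top (a point): Mushroom key: black head 64 mm across, flat on its inner 50 mm, on a grey switch housing 84 x 84 mm, cover at z 34 mm, fixed to the bench. Point: centre of the key's top, sinks with it; z 64 mm at rest. Sinks 8 mm to a hard stop, clicks at 6 mm (no force drop felt), springs back. Stiff spring: 3.6 N to start, 9.9 N at the click, 12 N fully down; a 6 N push does not click it.
- bar_switch_top (a point): Bar key, not to be pressed: black rectangular bar 28 x 68 mm on a grey switch housing 84 x 84 mm, cover at z 34 mm, fixed to the bench. Point: centre of the key's top, sinks with it; z 52 mm at rest. Same 8 mm travel, light spring (3 N fully down).
There are look-alikes about, which are no part of the job. What is shaped like the part that bears bar_switch_top but turquoise is not meant.

How it is judged (in metres and radians):
On the way, in this order (a step that is already met when the one before it is completed fails the run):
1. the small round key is pressed at least 6 mm down, the mushroom key being up (height (world z) of small_switch_top below 0.046 m and height (world z) of mushroom_switch_top above 0.062 m), for 0.05 s.
2. the mushroom key is pressed at least 6 mm down, the small key having come up again (height (world z) of mushroom_switch_top below 0.058 m and height (world z) of small_switch_top above 0.05 m), for 0.05 s.
At the end, for the whole second after the job is handed in: all three keys are up again, within 2 mm of their rest heights (height (world z) of each of small_switch_top, bar_switch_top above 0.05 m and height (world z) of mushroom_switch_top above 0.062 m); the robot touches nothing.
It fails at once if the bar key is pressed more than 3 mm down (height (world z) of bar_switch_top below 0.049 m).
It also fails if it takes over 32 s, if anything falls off the work surface, if the arm or the gripper's body presses on something with over 40 N, if the wrist force passes 120 N, or if a joint passes its speed limit or range.

## Robot

A 6-joint arm with a two-finger parallel gripper is mounted at the origin on a cart in front of the work surface, level with it; the furniture and walls round the work are solid. World frame = base frame: x ahead of the robot, y to its left, z up, the work surface at z = 0. Lengths are in mm, angles in rad, forces in N, time in s.
With the tool pointing down it reaches from about 275 to 1000 mm from the base axis. Payload 8.4 kg.
Tool frame: the origin (TCP) lies between the finger pads; the fingertips stand 22 mm ahead of it and the grasp point (between the pads) lies 3 mm ahead of it; z points along the fingers, y is the line along which they close (so a half turn about z gives the same grasp; the last joint's range is limited). The gripper opens to 85 mm and grips with 20 to 120 N. Pads are 22 mm wide; open, the fingers measure 114 mm over their backs; the gripper's body (76 mm by 85 mm) begins 54 mm behind the grasp point. The pads swing forward as they close: fully open they stand 13 mm farther back than shut.
Start: joints at [1.243, 0.353, 1.633, -0, 1.155, -0.002], TCP at [200.04, 592.125, 253.281] pointing down, gripper open.
Joint ranges: [-2.63, 2.63], [-0.92, 2.1], [0.06, 2.66], [-1.3, 4.44], [0, 2.69], [-3.02, 3.02]. Speed limits (rad/s): [2.22, 2.22, 2.79, 3.14, 3.14, 3.14].

## Interface

Orientations are given as [roll, pitch, yaw] about the fixed x, y, z axes, in that order (R = Rz(yaw) Ry(pitch) Rx(roll)).
In Python, from rig import r, grab_frame gives the robot as it stands.
- The arm moves only by the shell command python3 -m inch 'ROWS' [FORCE]. ROWS is JSON, a list of rows, each a list of 7 numbers: the turn, a rotation vector about the tool's x, y, z as a fraction of full scale, then the shift along the tool's x, y, z as a fraction of full scale, then the closure, from 0 (fully open) to 1 (shut). In form: [[rx, ry, rz, dx, dy, dz, fingers], ...]. A call has 1 to 8 rows; each row shifts and turns the commanded pose from where the row before left it, along the tool's axes as they then stand; what a row does not reach is not made up. Full scale, the value 1, is 2.5 cm for a shift and pi rad for a turn. A row lasts 1/12 s, in which the tool goes at most 41.7 mm and 7.16 degrees, less where a joint would pass 70% of its speed; a pose out of reach is approached as far as the arm can. A call with a number of a shift or a turn outside -1 to 1 is refused whole. A call with a gripper value outside its range is refused whole. The fingers move at their own pace and stop on an object; FORCE is the grip in N (left out, the last holds). Time passes only in rows, so rows that do not move let the fingers close. It gives the time, the measured TCP pose, the force, the opening and the grip force at its end, in the units of the state.
- r.sense(): the state, without advancing time (a new reading comes with each control period).
- grab_frame(name): name is "scene" or "top" or "wrist"; returns a dict with "pixels" (420x560x3 uint8, red, green, blue), "z_map" (420x560 float32, mm along the optical axis (not along the pixel's ray), 0 where there is no reading), "vertical_fov" (degrees; the focal length in pixels is half the picture's height over the tangent of half this angle, whatever the lens; pixels are square), "cx", "cy" (the principal point, pixels), "cam_to_world" (4x4, takes a point from camera to world coordinates). Camera axes: x right, y down, z forward; pixel columns grow to the right and rows downward; lengths in mm; the calibration is good to about 2 mm. A picture is of the moment at which its call begins.
- r.sign_off(): hands the job in; it is judged then, once.
The state is a dict: "clock": time; "qpos": joint angles; "qvel": joint speeds; "joint_efforts": joint torques, N m; "eef_pos": TCP position; "tcp_rot": TCP orientation; "contact_force": force on the tool from outside, world axes, zero at the start; "wrist_torque": the same for the moment, N m; "opening": opening from 0.0 (shut) to 1.0 (fully open); "grasp_force": force on a finger pad.
Only numpy, scipy, OpenCV 4.12 (cv2) and the standard library are available. Lean on these libraries where they do the work, as an engineer would, in place of code of your own. Each camera call takes 0.05 s, during which the arm holds its last target. There are 200 camera calls.

## Working session

There is one attempt and no reset: what is moved stays moved. The work goes in short steps, Python scripts to look and compute and a shell command to move; the robot and the scene stay as the last step left them, time stands still between calls to the robot, and variables do not carry over. Pictures are saved under pics/ and viewed, at most 10 in all, crops included, and the job is handed in when it is done.

```bash
mkdir -p pics; ls
python3 - <<'E'
from rig import r, grab_frame
import cv2,numpy as np
for n in("top","scene"):
    f=grab_frame(n); np.savez(f"pics/{n}.npz",**f); cv2.imwrite(f"pics/{n}1.png",f["pixels"][:,:,::-1])
    print(n,f["vertical_fov"],f["cx"],f["cy"],np.round(f["cam_to_world"],3).tolist())
s=r.sense();print({k:np.round(v,3).tolist() for k,v in s.items()})
E
```

```text
pics
top 44.22640580104394 282.4379230087458 203.77992051002502 [[-0.003, -0.998, 0.055, 406.053], [-1.0, 0.004, 0.005, 166.56], [-0.005, -0.055, -0.998, 955.594], [0.0, 0.0, 0.0, 1.0]]
scene 57.23657006700741 279.59519711143366 209.07545843486483 [[-0.481, -0.486, 0.729, -132.932], [-0.876, 0.286, -0.388, 494.364], [-0.02, -0.826, -0.564, 546.316], [0.0, 0.0, 0.0, 1.0]]
{'clock': 0.1, 'qpos': [1.243, 0.354, 1.634, -0.0, 1.155, -0.002], 'qvel': [-0.0, -0.002, -0.003, -0.0, 0.002, 0.0], 'joint_efforts': [-0.0, -60.636, -34.282, 0.0, 0.004, -0.0], 'eef_pos': [199.933, 591.729, 252.631], 'tcp_rot': [-3.14, 0.0, 2.816], 'contact_force': [1.087, 0.43, -0.267], 'wrist_torque': [-0.008, -0.055, -0.015], 'grasp_force': 0.0, 'opening': 1.0}
```

View pics/top1.png

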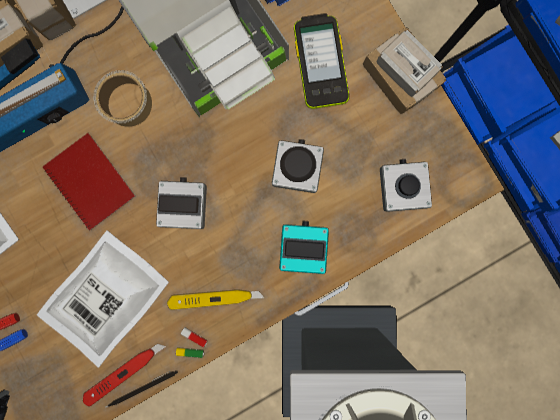

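View pics/scene1.png

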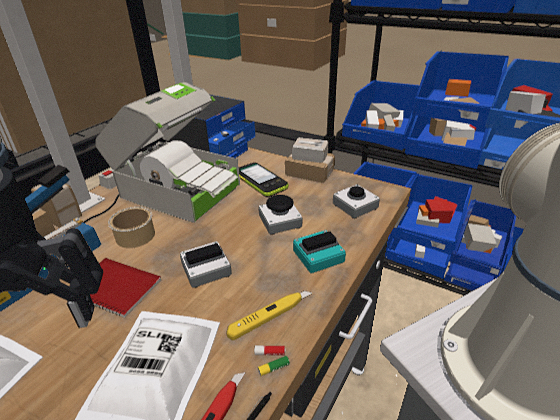

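The top view shows the mushroom key near (298,163), the small key near (407,186), the bar key near (180,204) and the turquoise look-alike near (304,249). Next I measure their positions.

```bash
cat > h.py <<'E'
import numpy as np,cv2
def ray(f,u,v,z):
    T=np.array(f["cam_to_world"]);fo=210/np.tan(np.radians(float(f["vertical_fov"]))/2)
    d=T[:3,:3]@[(u-float(f["cx"]))/fo,(v-float(f["cy"]))/fo,1];o=T[:3,3]
    return o+d*(z-o[2])/d[2]
def dark(f,u0,v0,rad,thr=65):
    g=f["pixels"].max(2);m=np.zeros(g.shape,np.uint8)
    m[v0-rad:v0+rad,u0-rad:u0+rad]=(g[v0-rad:v0+rad,u0-rad:u0+rad]<thr)
    m=cv2.morphologyEx(m,cv2.MORPH_OPEN,np.ones((5,5)))
    c=max(cv2.findContours(m,0,2)[0],key=cv2.contourArea)
    return cv2.minEnclosingCircle(c),cv2.minAreaRect(c)
def zat(f,u,v):
    T=np.array(f["cam_to_world"]);fo=210/np.tan(np.radians(float(f["vertical_fov"]))/2)
    d=np.median(f["z_map"][int(v)-3:int(v)+4,int(u)-3:int(u)+4])
    return (T@[(u-float(f["cx"]))/fo*d,(v-float(f["cy"]))/fo*d,d,1])[:3]
E
python3 - <<'E'
from h import *
f=dict(np.load("pics/top.npz"))
for n,u,v,R,z in(("mush",298,163,26,60),("small",407,186,20,52),("bar",180,204,26,52)):
    (c,rad),q=dark(f,u,v,R); p=ray(f,*c,z); e=ray(f,c[0]+rad,c[1],z)
    print(n,np.round(c),p.round(1),"r",np.linalg.norm(e-p).round(1),"rect",ray(f,*q[0],z).round(1),q[1:],"depth",zat(f,*c).round(1))
E
```

```text
mush [298. 164.] [525.  144.3  60. ] r 31.1 rect [524.9 144.5  60. ] ((34.0, 35.0), 90.0) depth [524.4 144.4  63.9]
small [408. 185.] [488.2 -50.   52. ] r 19.1 rect [488.2 -50.   52. ] ((20.0, 21.0), 90.0) depth [488.2 -50.   52.2]
bar [178. 204.] [457.  353.8  52. ] r 36.2 rect [456.7 353.4  52. ] ((39.47907638549805, 16.69536781311035), 2.726311206817627) depth [457.  353.8  51.9]
```

```bash
python3 -m inch '[[0,0,0,-0.87,-0.94,0,1],[0,0,0,-0.87,-0.94,0,1],[0,0,0,-0.87,-0.94,0,1],[0,0,0,-0.87,-0.94,0,1],[0,0,0,-0.87,-0.94,0,1],[0,0,0,-0.87,-0.94,0,1],[0,0,0,-0.87,-0.94,0,1],[0,0,0,-0.87,-0.94,0,1]]' 40
python3 -m inch '[[0,0,0,-0.87,-0.94,0,1],[0,0,0,-0.87,-0.94,0,1],[0,0,0,-0.87,-0.94,0,1],[0,0,0,-0.87,-0.94,0,1],[0,0,0,-0.87,-0.94,0,1],[0,0,0,-0.87,-0.94,0,1],[0,0,0,-0.87,-0.94,0,1],[0,0,0,0,0,0,1]]'
```

```text
clock: 0.77
eef_pos: [304.9, 356.7, 253.1]
tcp_rot: [-3.141, -0.0, 2.816]
contact_force: [0.5, -0.6, 0.6]
opening: -0.001
grasp_force: 0.0
clock: 1.43
eef_pos: [397.7, 149.9, 253.2]
tcp_rot: [-3.14, 0.001, 2.813]
contact_force: [-0.3, 0.2, 0.7]
opening: 0.001
grasp_force: 0.0
```

```bash
python3 -m inch '[[0,0,0,-0.85,-0.92,0,1],[0,0,0,-0.85,-0.92,0,1],[0,0,0,-0.85,-0.92,0,1],[0,0,0,-0.85,-0.92,0,1],[0,0,0,-0.85,-0.92,0,1],[0,0,0,-0.85,-0.92,0,1],[0,0,0,-0.85,-0.92,0,1],[0,0,0,0,0,0,1]]'
python3 -m inch '[[0,0,0,0,0,1,1],[0,0,0,0,0,1,1],[0,0,0,0,0,1,1],[0,0,0,0,0,1,1],[0,0,0,0,0,1,1],[0,0,0,0,0,0.6,1],[0,0,0,0,0,0,1]]'
python3 - <<'E'
from h import *
from rig import r,grab_frame
for n in("wrist","top"):
    f=grab_frame(n);np.savez(f"pics/{n}2.npz",**f);cv2.imwrite(f"pics/{n}2.png",f["pixels"][:,:,::-1])
s=r.sense();print(s["eef_pos"],s["qpos"])
E
```

```text
clock: 2.1
eef_pos: [487.7, -49.9, 253.3]
tcp_rot: [-3.141, 0.002, 2.814]
contact_force: [0.3, 1.2, 0.7]
opening: 0.004
grasp_force: 0.0
clock: 2.68
eef_pos: [483.2, -45.5, 110.3]
tcp_rot: [-3.14, -0.006, 2.816]
contact_force: [-0.5, 0.2, 0.7]
opening: 0.001
grasp_force: 0.0
[485.32605725 -45.88597542 113.13640929] [-9.74305441e-02  3.35688693e-01  2.03911342e+00  1.90475656e-04
  7.68305799e-01 -1.34285868e+00]
```

View pics/wrist2.png

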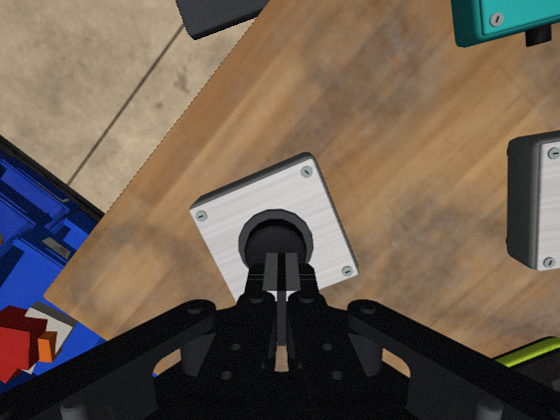

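The wrist view shows the small key's disc near (277,240) under the shut fingertips, on its grey housing. I correct a few mm and go down.

```bash
python3 -m inch '[[0,0,0,-0.16,-0.12,0,1],[0,0,0,0,0,0.4,1],[0,0,0,0,0,0.4,1],[0,0,0,0,0,0.3,1],[0,0,0,0,0,0,1],[0,0,0,0,0,0,1]]'
python3 - <<'E'
from h import *
from rig import r
s=r.sense();print(s["eef_pos"],s["contact_force"])
f=dict(np.load("pics/wrist2.npz"))
# corners screws midpoint of housing, opposite screws
print((ray(f,201,216,34)+ray(f,347,271,34))/2)
E
```

```text
clock: 3.28
eef_pos: [487.9, -50.5, 85.1]
tcp_rot: [-3.141, -0.002, 2.816]
contact_force: [-0.7, -0.2, 0.3]
opening: -0.003
grasp_force: 0.0
[487.92394771 -50.46641521  85.12259804] [-0.66946897 -0.24565689  0.25439652]
[488.10130668 -49.6490421   34.        ]
```

```bash
python3 -m inch '[[0,0,0,0,0,0.2,1],[0,0,0,0,0,0.2,1],[0,0,0,0,0,0.1,1],[0,0,0,0,0,0,1],[0,0,0,0,0,0,1]]'
python3 -m inch '[[0,0,0,0,0,0.1,1],[0,0,0,0,0,0.1,1],[0,0,0,0,0,0,1],[0,0,0,0,0,0,1]]'
```

```text
clock: 3.7
eef_pos: [488.5, -50.5, 73.2]
tcp_rot: [-3.142, -0.0, 2.816]
contact_force: [0.4, -1.3, 1.3]
opening: -0.0
grasp_force: 0.5
clock: 4.03
eef_pos: [488.6, -50.5, 68.3]
tcp_rot: [3.142, 0.0, 2.816]
contact_force: [-0.4, -0.2, 2.6]
opening: -0.001
grasp_force: 1.1
```

```bash
python3 -m inch '[[0,0,0,0,0,0.08,1],[0,0,0,0,0,0,1],[0,0,0,0,0,0,1]]'
python3 -m inch '[[0,0,0,0,0,0.06,1],[0,0,0,0,0,0,1],[0,0,0,0,0,0,1]]'
```

```text
clock: 4.28
eef_pos: [488.6, -50.5, 66.3]
tcp_rot: [3.142, 0.0, 2.816]
contact_force: [-0.7, 0.7, 3.6]
opening: 0.003
grasp_force: 1.4
clock: 4.53
eef_pos: [488.9, -50.5, 65.8]
tcp_rot: [3.141, 0.001, 2.816]
contact_force: [-4.0, 1.6, 17.7]
opening: 0.001
grasp_force: 8.8
```

```bash
python3 -m inch '[[0,0,0,0,0,-0.3,1],[0,0,0,0,0,-0.6,1],[0,0,0,0,0,-0.9,1],[0,0,0,0,0,-0.6,1],[0,0,0,0,0,0,1],[0,0,0,0,0,0,1]]'
python3 -m inch '[[0,0,0,0.14,0.98,0,1],[0,0,0,0.14,0.98,0,1],[0,0,0,0.14,0.98,0,1],[0,0,0,0.14,0.98,0,1],[0,0,0,0.14,0.98,0,1],[0,0,0,0.14,0.98,0,1],[0,0,0,0.14,0.98,0,1],[0,0,0,0.14,0.98,0,1]]'
python3 -m inch '[[0,0,0,0,0,0,1],[0,0,0,0,0,0,1],[0,0,0,0,0,0,1]]'
python3 - <<'E'
from h import *
from rig import grab_frame
f=grab_frame("wrist");np.savez("pics/wrist3.npz",**f);cv2.imwrite("pics/wrist3.png",f["pixels"][:,:,::-1])
E
```

```text
clock: 5.03
eef_pos: [488.9, -50.6, 125.2]
tcp_rot: [3.141, 0.002, 2.816]
contact_force: [0.5, -0.3, -0.2]
opening: 0.001
grasp_force: 0.0
clock: 5.7
eef_pos: [523.9, 145.2, 123.3]
tcp_rot: [-3.14, -0.002, 2.816]
contact_force: [0.5, -0.7, -0.2]
opening: -0.001
grasp_force: 0.0
clock: 5.95
eef_pos: [523.8, 143.6, 123.6]
tcp_rot: [-3.14, -0.002, 2.816]
contact_force: [-0.2, 0.5, -0.2]
opening: 0.001
grasp_force: 0.0
```

View pics/wrist3.png

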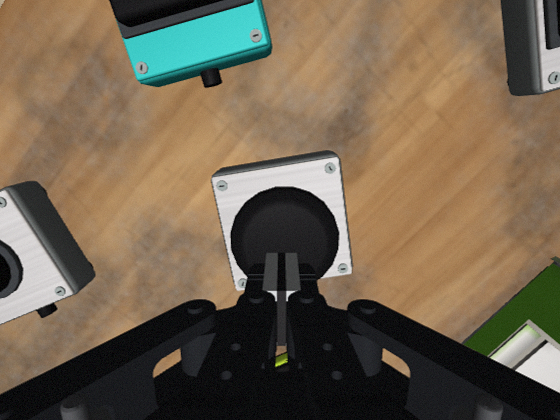

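The mushroom head is near (285,235), under the fingertips. Descend and press, contact expected at TCP z 86 mm.

```bash
python3 -m inch '[[0,0,0,0,0,0.4,1],[0,0,0,0,0,0.4,1],[0,0,0,0,0,0.4,1],[0,0,0,0,0,0.2,1],[0,0,0,0,0,0,1],[0,0,0,0,0,0,1]]'
python3 -m inch '[[0,0,0,0,0,0.1,1],[0,0,0,0,0,0.1,1],[0,0,0,0,0,0.08,1],[0,0,0,0,0,0,1],[0,0,0,0,0,0,1]]'
```

```text
clock: 6.5
eef_pos: [524.4, 143.9, 89.1]
tcp_rot: [-3.141, -0.001, 2.816]
contact_force: [0.5, -0.6, -0.4]
opening: 0.002
grasp_force: 0.0
clock: 6.92
eef_pos: [525.3, 144.3, 83.3]
tcp_rot: [3.141, 0.001, 2.816]
contact_force: [-1.2, -0.3, 5.8]
opening: 0.003
grasp_force: 3.1
```

```bash
python3 -m inch '[[0,0,0,0,0,0.1,1],[0,0,0,0,0,0.08,1],[0,0,0,0,0,0,1],[0,0,0,0,0,0,1]]'
python3 -m inch '[[0,0,0,0,0,0.06,1],[0,0,0,0,0,0,1],[0,0,0,0,0,0,1]]'
```

```text
clock: 7.25
eef_pos: [525.3, 144.3, 79.2]
tcp_rot: [3.141, 0.001, 2.816]
contact_force: [-1.8, -1.9, 10.2]
opening: 0.001
grasp_force: 5.3
clock: 7.5
eef_pos: [525.4, 144.3, 78.0]
tcp_rot: [3.141, 0.001, 2.816]
contact_force: [-2.3, -2.0, 13.2]
opening: -0.0
grasp_force: 6.8
```

```bash
python3 -m inch '[[0,0,0,0,0,0.04,1],[0,0,0,0,0,0,1],[0,0,0,0,0,0,1]]'
python3 -m inch '[[0,0,0,0,0,-0.3,1],[0,0,0,0,0,-0.6,1],[0,0,0,0,0,-1,1],[0,0,0,0,0,-1,1],[0,0,0,0,0,-1,1],[0,0,0,0,0,0,1],[0,0,0,0,0,0,1],[0,0,0,0,0,0,1]]'
python3 - <<'E'
from h import *
from rig import grab_frame
f=grab_frame("top");T=dict(np.load("pics/top.npz"))
for u,v in((408,185),(178,204)): print(zat(f,u,v),zat(T,u,v))
f=grab_frame("scene");cv2.imwrite("pics/s4.png",f["pixels"][:,:,::-1])
E
```

```text
clock: 7.75
eef_pos: [525.5, 144.4, 77.9]
tcp_rot: [3.141, 0.002, 2.816]
contact_force: [-5.8, -1.8, 25.5]
opening: -0.0
grasp_force: 12.4
clock: 8.42
eef_pos: [524.4, 144.1, 172.9]
tcp_rot: [-3.141, -0.0, 2.816]
contact_force: [-0.2, 0.4, -0.9]
opening: 0.004
grasp_force: 0.0
[440.53339785  76.01497078 576.24474153] [488.16925045 -49.07637808  52.15778662]
[456.31351637 354.08408595  52.05439976] [456.31283569 354.08154628  52.06663651]
```

View pics/s4.png

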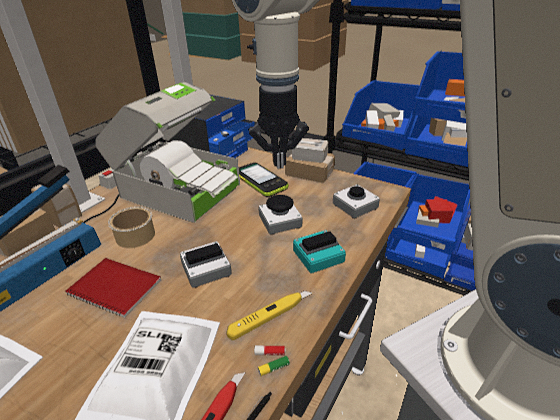

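All three keys look up (mushroom at (280,205), small at (356,192), bar at (205,255)), and the arm is clear of them, so I hand in.

```bash
python3 -c "
from rig import r
print(r.sign_off())"
```

```text
the job is handed in; nothing more can be done
None
```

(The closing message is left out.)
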